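# Snap the green parts tub shut

## Robot

A 6-joint arm with a two-finger parallel gripper is mounted at the origin on a cart in front of the work surface, level with it; the furniture and walls round the work are solid. World frame = base frame: x ahead of the robot, y to its left, z up, the work surface at z = 0. Lengths are in m, angles in degrees, forces in N, time in s.
With the tool pointing down it reaches from about 0.325 to 0.775 m from the base axis. Payload 9.3 kg.
Tool frame: the origin (TCP) lies midway between the tips of the shut fingers; the grasp point (between the pads) lies 19 mm behind it; z points along the fingers, y is the direction in which the jaws open and shut (so a half turn about z gives the same grasp; the last joint's range is limited). The gripper opens to 85 mm and grips with 20 to 120 N. Pads are 22 mm wide; open, the fingers measure 114 mm over their backs; the gripper's body (76 mm by 85 mm) begins 54 mm behind the grasp point. The pads swing forward as they close: fully open they stand 13 mm farther back than shut.
Start: joints at [-73.717, 14.817, 1.232, 76.415, 0, 81.257], TCP at [0.233, -0.498, 0.231] pointing down, gripper open.
Joint ranges: [-174.27, 174.27], [-52.1, 104.24], [-59.71, 78.15], [-110.17, 111.67], [-87.03, 83.33], [-180, 180]. Speed limits (degrees/s): [127.2, 127.2, 159.86, 180, 180, 180].

## Interface

Orientations are given as a 3x3 rotation matrix whose columns are the frame's x, y, z axes.
In Python, from rig import sense, get_image, camera_info, sign_off gives the robot as it stands. The module is installed in compiled form; this text tells all that it offers.
- The arm moves only by the shell command python3 -m crank 'ROWS' [FORCE]. ROWS is JSON, a list that holds one entry, the list of rows, each a list of 7 numbers: the turn, a rotation vector about the tool's x, y, z in degrees, then the shift along the tool's x, y, z in mm, then the opening in per cent of the stroke, from 0 (shut) to 100 (fully open). A call has 1 to 10 rows; each row is the pose to reach, as a shift and turn from the pose commanded when the call began, along the tool's axes at that moment; what a row does not reach only later rows make up. A row lasts 1/10 s, in which the tool goes at most 50 mm and 8.59 degrees, less where a joint would pass 70% of its speed; a pose out of reach is approached as far as the arm can. A call with a gripper value outside its range is refused whole. The fingers move at their own pace and stop on an object; FORCE is the grip in N (left out, the last holds). Time passes only in rows, so rows that repeat a pose let the fingers close. It gives the time, the measured TCP pose, the force and the opening at its end, in the units of the state.
- sense(): the state, without advancing time (a new reading comes with each control period).
- get_image(name): name is "side" or "top" or "wrist"; returns (picture, depth): 420x560x3 uint8, red, green, blue; 420x560 float32, m along the optical axis (not along the pixel's ray), 0 where there is no reading.
- camera_info(name): a dict with "K" (3x3 intrinsics, pixels), "position" and "attitude" of the camera in the world; the wrist camera has in their place "mount" (4x4, takes a point from camera to tool coordinates, whose origin is the TCP and whose axes are the flange's). Camera axes: x right, y down, z forward; pixel columns grow to the right and rows downward; lengths in m; the calibration is good to about 2 mm. A picture is of the moment at which its call begins: read the wrist's pose just before it. camera_info takes no time and is no camera call.
- sign_off(): hands the job in, once; it reports no verdict.
The state is a dict: "time": time; "qpos": joint angles; "qd": joint speeds; "joint_efforts": joint torques, N m; "eef_pos": TCP position; "ee_rot": TCP orientation; "ft_force": force on the tool from outside, world axes, zero at the start; "torque": the same for the moment, N m; "opening": finger opening in m.
Only numpy, scipy, OpenCV 4.12 (cv2) and the standard library are available. Lean on these libraries where they do the work, as an engineer would, in place of code of your own. Each camera call takes 0.05 s, during which the arm holds its last target.

## Task

Two round parts tubs stand on the bench with their lids on but the snap tabs still up. Close the green-lidded tub: press down each of the three black tabs round its rim until it snaps home. Leave the yellow-lidded tub alone.

Things in the scene. Friction and masses are not known exactly. Their poses are not given: they have to be found in the camera images.
- green_tub: The tub to close: round white tub, green lid 132 mm across, lid top 70 mm above the bench; stands firm. Origin: centre of its underside; z up; may be turned any way. Three black tabs, 40 mm wide, 29 mm long, project outward from hinges on the rim (66 mm from the axis, 67 mm high): tab a toward the tub's +x, b at 120, c at 240 deg anticlockwise from above. Press straight down 86 mm from the axis.
- green_tab_a (a joint): hinge of tab a (toward the tub's +x), rad: 0 = open, sloping up outward 29 deg, tip 83 mm above the bench; 0.5 = closed, level, top flush with the lid at 70 mm, on a firm stop. About 4 N at the tip starts it; the force falls to nothing half way (tip 77 mm high), beyond which it snaps down by itself and stays; let go earlier, it springs up again.
- green_tab_b (a joint): hinge of the green tub's tab b (120 deg anticlockwise from tab a); values and snap as tab a
- green_tab_c (a joint): hinge of the green tub's tab c (240 deg anticlockwise from tab a); values and snap as tab a
- yellow_tub: A tub of the same make and size with a yellow lid and its tabs up, to be left alone. It stands firm on the bench. Origin: centre of its underside; z up.

How it is judged:
By the outcome, as a careful person would: the job done as asked, in the order asked, and still so for the second after the job is handed in, with the robot touching nothing.
It also fails if it takes over 32 s, if anything falls off the work surface, if the arm or the gripper's body presses on something with over 40 N, if the wrist force passes 120 N, or if a joint passes its speed limit or range.

## Working session

There is one attempt and no reset: what is moved stays moved. The work goes in short steps, Python scripts to look and compute and a shell command to move; the robot and the scene stay as the last step left them, time stands still between calls to the robot, and variables do not carry over. Pictures are saved under pics/ and viewed, and the job is handed in when it is done.

```bash
mkdir -p pics; ls; python3 - <<'E'
from rig import *
import cv2,numpy as np
s=sense();print(s['time'],s['eef_pos'],s['ee_rot'],s['opening'])
for n in("top","side"):
    p,d=get_image(n);cv2.imwrite(f'pics/{n}0.png',p[:,:,::-1]);np.savez(f'{n}0.npz',p=p,d=d);print(camera_info(n))
print(camera_info("wrist"))
E
```

```text
pics
0.0 [ 0.2325836  -0.49807312  0.23065511] [[ 9.06112736e-01  4.23036127e-01 -3.80367297e-04]
 [ 4.23036242e-01 -9.06111789e-01  1.32798873e-03]
 [ 2.17131918e-04 -1.36421665e-03 -9.99999046e-01]] 0.08541451887420652
{'K': array([[423.53547756,   0.        , 278.40504218],
       [  0.        , 423.53547756, 211.11174437],
       [  0.        ,   0.        ,   1.        ]]), 'position': array([ 0.45637282, -0.01603967,  1.04176196]), 'attitude': array([[ 0.00534538, -0.99457428,  0.10389138],
       [-0.99997714, -0.00488614,  0.00467443],
       [-0.00414144, -0.10391399, -0.99457766]])}
{'K': array([[463.41566637,   0.        , 277.56747155],
       [  0.        , 463.41566637, 203.98883811],
       [  0.        ,   0.        ,   1.        ]]), 'position': array([ 1.04707548, -0.28964003,  0.68573941]), 'attitude': array([[ 0.4603693 ,  0.65832007, -0.59554579],
       [ 0.88770782, -0.34585936,  0.30390152],
       [-0.00591061, -0.66857758, -0.74361891]])}
{'K': array([[368.38148115,   0.        , 276.36831137],
       [  0.        , 368.38148115, 215.44720362],
       [  0.        ,   0.        ,   1.        ]]), 'mount': array([[ 9.01601471e-05, -9.52233700e-01, -3.05370223e-01,
         7.70550978e-02],
       [ 9.99999844e-01,  2.53930694e-04, -4.96581592e-04,
         5.60060659e-04],
       [ 5.50404600e-04, -3.05370130e-01,  9.52233575e-01,
        -1.42674404e-01],
       [ 0.00000000e+00,  0.00000000e+00,  0.00000000e+00,
         1.00000000e+00]])}
```

View pics/top0.png

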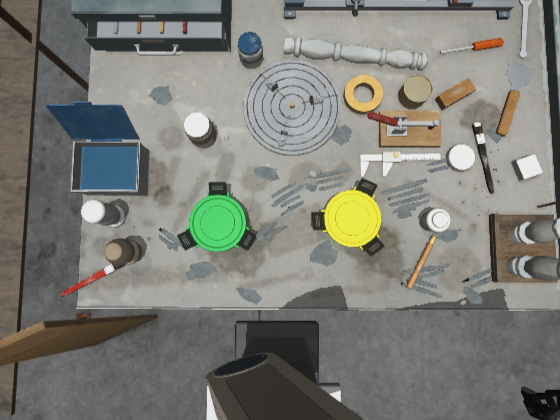

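View pics/side0.png

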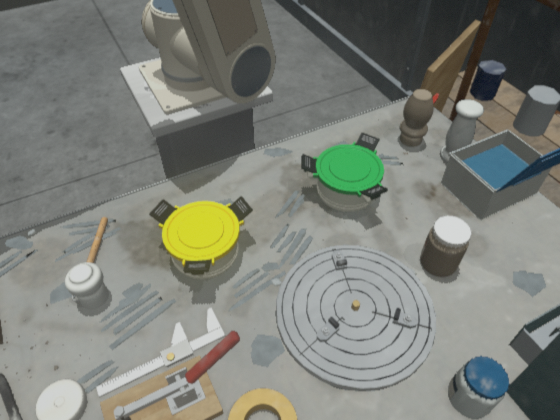

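The top view shows the green tub at about (218,222), with black tabs at about (218,188), (184,240) and (248,240). The yellow tub is at (352,218).

```bash
cat > h.py <<'E'
from rig import *
import cv2,numpy as np
def ray(n,uv,z):
    c=camera_info(n);K=c['K'];R=np.array(c['attitude']);o=np.array(c['position'])
    d=R@np.linalg.inv(K)@np.array([uv[0],uv[1],1.]);return o+d*(z-o[2])/d[2]
def analyse(n,p,d,save=None):
    hsv=cv2.cvtColor(p,cv2.COLOR_RGB2HSV)
    m=cv2.inRange(hsv,(45,120,60),(75,255,255))
    cs,_=cv2.findContours(m,cv2.RETR_EXTERNAL,cv2.CHAIN_APPROX_NONE)
    c=max(cs,key=cv2.contourArea);pts=np.array([ray(n,q[0],.07) for q in c])
    (x,y),r=cv2.minEnclosingCircle((pts[:,:2]*1000).astype(np.float32))
    A=np.c_[2*pts[:,:2],np.ones(len(pts))];s=np.linalg.lstsq(A,(pts[:,:2]**2).sum(1),rcond=None)[0]
    ctr=s[:2];rad=np.sqrt(s[2]+ctr@ctr);print(n,'enc',x,y,r,'fit',ctr,rad)
    b=cv2.inRange(hsv,(0,0,0),(180,255,55));num,L,st,ce=cv2.connectedComponentsWithStats(b)
    for i in range(1,num):
        w=ray(n,ce[i],.075)[:2]-ctr;rr=np.hypot(*w)
        if st[i,4]>40 and .05<rr<.11:
            dd=d[L==i];print('  blob',ce[i].round(1),st[i,4],'xy',(w+ctr).round(4),'r',rr.round(4),'ang',np.degrees(np.arctan2(w[1],w[0])).round(1),'depth',np.median(dd))
    return ctr
E
python3 - <<'E'
from h import *
for n in("top","side"):
    z=np.load(n+'0.npz');c=analyse(n,z['p'],z['d'])
    hsv=cv2.cvtColor(z['p'],cv2.COLOR_RGB2HSV)
    # lid height from depth
    C=camera_info(n);K=C['K'];R=C['attitude'];
    v,u=np.nonzero(cv2.inRange(hsv,(45,120,60),(75,255,255)));d=z['d'][v,u]
    P=(R@(np.linalg.inv(K)@np.c_[u,v,np.ones(len(u))].T*d)).T+C['position'];print('med',np.median(P,0))
E
```

```text
top enc 530.3773193359375 128.73716735839844 73.51763153076172 fit [0.53103956 0.12946605] 0.06573223868254019
  blob [217.3 188.7] 132 xy [0.6087 0.1298] r 0.0777 ang 0.2 depth 0.97694176
  blob [186.9 239.5] 139 xy [0.4913 0.1968] r 0.0782 ang 120.6 depth 0.9657686
  blob [246.6 239.4] 150 xy [0.4921 0.0606] r 0.0791 ang -119.4 depth 0.9640938
med [0.52977651 0.12927515 0.06907015]
side enc 534.3549194335938 127.9009017944336 73.23811340332031 fit [0.53344632 0.12734133] 0.06629043825575193
  blob [374.1 193.6] 81 xy [0.6167 0.1259] r 0.0832 ang -1.0 depth 0.8329851
med [0.53523407 0.12623502 0.0686535 ]
```

```bash
python3 -m crank '[[[0,0,0,20,-17,0,50],[0,0,0,50,-42,0,0],[0,0,0,85,-71,0,0],[0,0,0,120,-101,10,0],[0,0,0,155,-130,20,0],[0,0,0,190,-159,30,0],[0,0,0,225,-189,40,0],[0,0,0,260,-218,50,0],[0,0,0,285,-239,50,0],[0,0,0,300,-252,50,0]]]'
python3 -c "
from h import *
s=sense();print(s['time'],s['eef_pos'],s['ft_force'],s['opening'])
for t in((.618,.129),(.4884,.2026),(.4897,.0537)):
    d=np.array([*t,.11])-s['eef_pos'];print(t,(np.array(s['ee_rot']).T@d*1000).round(1))"
```

```text
time: 1.1
eef_pos: [0.3981, -0.1407, 0.1809]
ee_rot: [[0.905, 0.425, -0.001], [0.425, -0.905, 0.001], [-0.0, -0.001, -1.0]]
ft_force: [0.3, 0.0, 0.6]
opening: 0.0003
1.1 [ 0.39812935 -0.14069552  0.18089913] [0.26913446 0.00395833 0.58703273] 0.0002915641645283117
(0.618, 0.129) [ 313.7 -150.6   70.9]
(0.4884, 0.2026) [ 227.6 -272.3   71.1]
(0.4897, 0.0537) [ 165.5 -137.    71. ]
```

```bash
python3 -m crank '[[[0,0,0,25,-20,10,0],[0,0,0,60,-50,20,0],[0,0,0,95,-79,30,0],[0,0,0,130,-108,40,0],[0,0,0,155,-128,50,0],[0,0,0,165.5,-137,60,0],[0,0,0,165.5,-137,71,0],[0,0,0,165.5,-137,71,0],[0,0,0,165.5,-137,71,0]]]'
python3 -c "
from h import *
p,d=get_image('wrist');cv2.imwrite('pics/w1.png',p[:,:,::-1])
p,d=get_image('side');cv2.imwrite('pics/s1.png',p[:,:,::-1])"
```

```text
time: 2.0
eef_pos: [0.4893, 0.0499, 0.1102]
ee_rot: [[0.907, 0.422, -0.001], [0.422, -0.907, -0.0], [-0.001, -0.0, -1.0]]
ft_force: [0.2, -1.0, 0.2]
opening: 0.0
```

View pics/w1.png

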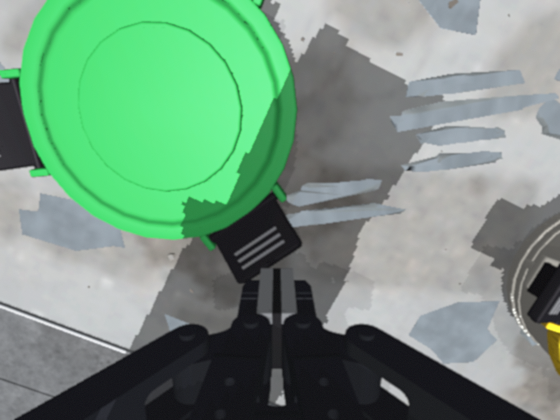

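View pics/s1.png

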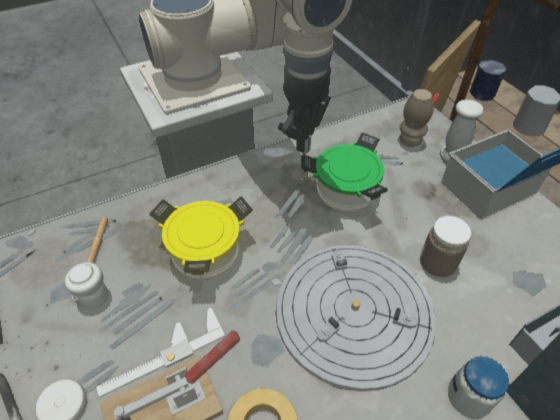

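The wrist view shows the fingertips at about (277,275), just beyond the outer edge of the tab at (258,238). I'll check that tab's position with the wrist camera.

```bash
python3 - <<'E'
from h import *
s=sense();C=camera_info('wrist');M=C['mount'];R=np.array(s['ee_rot']);p0=np.array(s['eef_pos']);print(p0,s['ft_force'],s['time'])
p=cv2.imread('pics/w1.png')[:,:,::-1]
def wr(u,v,z):
    d=R@M[:3,:3]@np.linalg.inv(C['K'])@np.array([u,v,1.]);o=p0+R@M[:3,3];return o+d*(z-o[2])/d[2]
for u,v in((262,195),(212,242),(301,243),(243,283)): print(u,v,wr(u,v,.082 if v>242 else .072).round(4))
print('stripes centre',wr(258,241,.078))
hsv=cv2.cvtColor(p,cv2.COLOR_RGB2HSV);m=cv2.inRange(hsv,(45,120,60),(75,255,255))
c=max(cv2.findContours(m,0,cv2.CHAIN_APPROX_NONE)[0],key=cv2.contourArea)
P=np.array([wr(*q[0],.07)[:2] for q in c if q[0][1]>3]);
ctr=np.array([.532,.1285])
for _ in range(6):
    r=np.hypot(*(P-ctr).T);k=abs(r-.066)<.006;A=np.c_[2*P[k],np.ones(k.sum())];x=np.linalg.lstsq(A,(P[k]**2).sum(1),rcond=None)[0];ctr=x[:2]
print(ctr,np.sqrt(x[2]+ctr@ctr),k.mean())
for a in(0.3,120.5,240.5):
    t=ctr+.086*np.array([np.cos(np.radians(a)),np.sin(np.radians(a))]);print(t,(R.T@(np.array([*t,.075])-p0)*1000).round(1))
E
```

```text
[0.48987906 0.04990993 0.11080753] [ 0.22427897 -0.13404082  0.52342645] 2.1
262 195 [0.514  0.0686 0.072 ]
212 242 [0.4794 0.0821 0.072 ]
301 243 [0.5022 0.0415 0.082 ]
243 283 [0.4694 0.059  0.082 ]
stripes centre [0.49253095 0.06097006 0.078     ]
[0.53025331 0.13034202] 0.065789831645034 0.9235209235209235
[0.61625213 0.13079231] [148.7 -20.1  35.9]
[0.48660501 0.20444213] [  62.1 -141.5   35.8]
[0.48790489 0.05549143] [ 0.5 -5.9 35.8]
```

```bash
python3 -m crank '[[[0,0,0,1,-5,12,0],[0,0,0,1,-5,24,0],[0,0,0,1,-5,29,0],[0,0,0,1,-5,33,0],[0,0,0,1,-5,36,0],[0,0,0,1,-5,38,0],[0,0,0,1,-5,39.5,0],[0,0,0,1,-5,39.5,0],[0,0,0,1,-5,39.5,0]]]'
python3 -c "
from h import *
p,d=get_image('side');cv2.imwrite('pics/s2.png',cv2.resize(p[100:240,270:430,::-1],None,fx=4,fy=4))
s=sense();print(s['eef_pos'],s['ft_force'])"
```

```text
time: 3.0
eef_pos: [0.4888, 0.0561, 0.0708]
ee_rot: [[0.906, 0.423, 0.0], [0.423, -0.906, 0.0], [0.0, -0.0, -1.0]]
ft_force: [-0.4, -0.0, 0.5]
opening: 0.0003
[0.48877637 0.05604752 0.07086837] [ 0.37277229 -0.52494094  1.13604613]
```

View pics/s2.png

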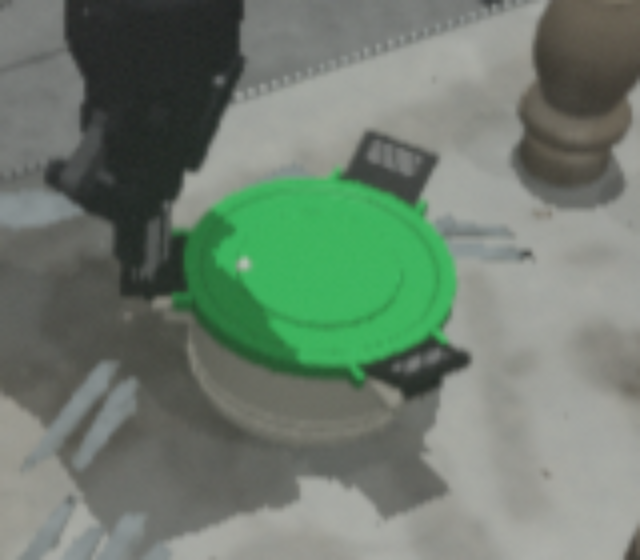

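The pressed tab (around (155,265) in the crop) now looks level. Lifting and moving to the +y tab.

```bash
python3 -m crank '[[[0,0,0,0,0,-15,0],[0,0,0,0,0,-35,0],[0,0,0,10,-22,-40,0],[0,0,0,25,-55,-40,0],[0,0,0,40,-88,-40,0],[0,0,0,52,-114,-40,0],[0,0,0,61,-134,-40,0],[0,0,0,61,-134,-40,0],[0,0,0,61,-134,-40,0],[0,0,0,61,-134,-40,0]]]'
python3 -c "
from h import *
p,d=get_image('wrist');cv2.imwrite('pics/w3.png',p[:,:,::-1])
s=sense();print(s['eef_pos'],s['ft_force'])"
```

```text
time: 4.05
eef_pos: [0.4873, 0.2026, 0.1108]
ee_rot: [[0.906, 0.423, -0.0], [0.423, -0.906, -0.0], [-0.0, 0.0, -1.0]]
ft_force: [0.5, -0.3, -1.0]
opening: -0.0001
[0.4873317  0.20245155 0.11081529] [-0.45248281  0.11076964 -0.80660703]
```

View pics/w3.png

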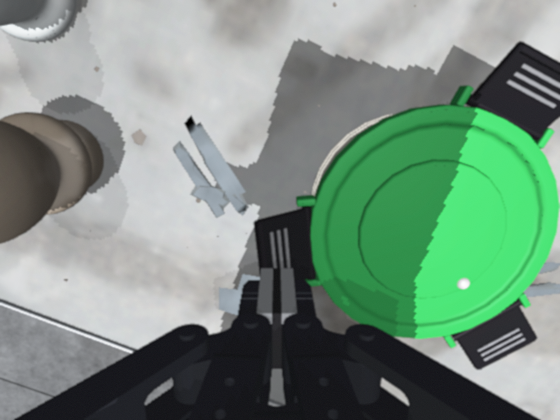

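The fingers at (277,280) line up with this tab at (280,245), and the first tab at (490,335) stays down. Pressing.

```bash
python3 -m crank '[[[0,0,0,0.5,-1,12,0],[0,0,0,0.5,-1,24,0],[0,0,0,0.5,-1,29,0],[0,0,0,0.5,-1,33,0],[0,0,0,0.5,-1,36,0],[0,0,0,0.5,-1,38,0],[0,0,0,0.5,-1,39.5,0],[0,0,0,0.5,-1,39.5,0],[0,0,0,0.5,-1,39.5,0]]]'
python3 -m crank '[[[0,0,0,0,0,-15,0],[0,0,0,0,0,-35,0],[0,0,0,0,0,-40,0],[0,0,0,0,0,-40,0]]]'
python3 -c "
from h import *
s=sense();print(s['time'],s['eef_pos'],s['ft_force']);print(np.array(s['ee_rot']).T@(np.array([.617,.1295,.1108])-s['eef_pos'])*1000)"
```

```text
time: 5.0
eef_pos: [0.4874, 0.2044, 0.0714]
ee_rot: [[0.906, 0.423, 0.0], [0.423, -0.906, -0.0], [0.0, 0.0, -1.0]]
ft_force: [-0.2, 0.0, 0.2]
opening: -0.0003
time: 5.4
eef_pos: [0.4878, 0.2045, 0.1119]
ee_rot: [[0.906, 0.423, 0.002], [0.423, -0.906, 0.0], [0.002, 0.0, -1.0]]
ft_force: [0.3, -0.2, -0.2]
opening: 0.0001
5.4 [0.4878216  0.2044669  0.11190448] [ 0.25676062 -0.15695757 -0.24240087]
[ 85.33700357 122.57321959   1.31072088]
```

```bash
python3 -m crank '[[[0,0,0,10,15,0,0],[0,0,0,28,40,0,0],[0,0,0,48,69,0,0],[0,0,0,68,98,0,0],[0,0,0,80,115,0,0],[0,0,0,85,122,0,0],[0,0,0,85,122,0,0],[0,0,0,85,122,0,0]]]'
python3 -c "
from h import *
p,d=get_image('wrist');cv2.imwrite('pics/w4.png',p[:,:,::-1])
s=sense();print(s['eef_pos'],s['ft_force'])"
```

```text
time: 6.2
eef_pos: [0.6151, 0.1299, 0.1106]
ee_rot: [[0.906, 0.423, -0.001], [0.423, -0.906, 0.0], [-0.001, -0.001, -1.0]]
ft_force: [-0.4, 0.6, -0.1]
opening: -0.0001
[0.6150393  0.13015338 0.11100408] [-0.30759085  0.08428886  0.31377323]
```

View pics/w4.png

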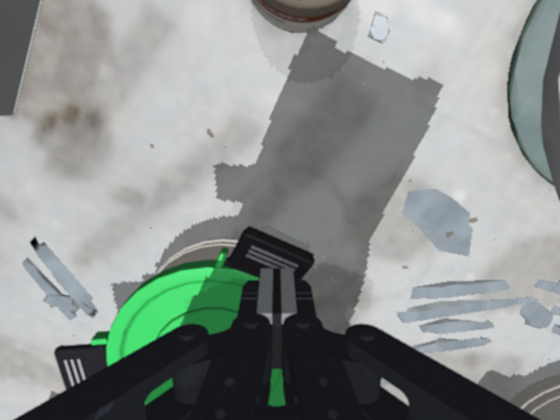

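The fingers at (277,280) are on the tab's line (the tab is at about (272,255)). They need about 2 mm more in +x, then the press.

```bash
python3 -m crank '[[[0,0,0,2,1,12,0],[0,0,0,2,1,24,0],[0,0,0,2,1,29,0],[0,0,0,2,1,33,0],[0,0,0,2,1,36,0],[0,0,0,2,1,38,0],[0,0,0,2,1,39.5,0],[0,0,0,2,1,39.5,0],[0,0,0,2,1,39.5,0]]]'
python3 -m crank '[[[0,0,0,0,0,-15,0],[0,0,0,0,0,-40,0],[0,0,0,0,0,-80,0],[0,0,0,-30,35,-110,0],[0,0,0,-65,70,-120,0],[0,0,0,-100,105,-120,0],[0,0,0,-100,140,-120,0],[0,0,0,-100,160,-120,0],[0,0,0,-100,170,-120,0],[0,0,0,-100,170,-120,0]]]'
python3 - <<'E'
from h import *
for n in('top','side'):
    p,d=get_image(n);cv2.imwrite(f'pics/{n}5.png',p[:,:,::-1]);analyse(n,p,d)
    if n=='side':cv2.imwrite('pics/s5c.png',cv2.resize(p[100:240,270:430,::-1],None,fx=4,fy=4))
    else: cv2.imwrite('pics/t5c.png',cv2.resize(p[160:280,150:400,::-1],None,fx=3,fy=3))
print(sense()['time'])
E
```

```text
time: 7.15
eef_pos: [0.6181, 0.1297, 0.0718]
ee_rot: [[0.906, 0.423, -0.0], [0.423, -0.906, 0.0], [-0.0, -0.0, -1.0]]
ft_force: [0.2, -0.2, -0.3]
opening: -0.0002
time: 8.15
eef_pos: [0.6, -0.0671, 0.1913]
ee_rot: [[0.907, 0.422, -0.001], [0.422, -0.907, 0.0], [-0.0, -0.001, -1.0]]
ft_force: [0.6, 0.8, 0.1]
opening: -0.0004
top enc 534.5540161132812 136.91864013671875 72.12037658691406 fit [0.53236958 0.13270442] 0.06390121042530313
  blob [218.  189.7] 125 xy [0.6065 0.1282] r 0.0742 ang -3.5 depth 0.982733
  blob [187.6 239.5] 145 xy [0.4913 0.1952] r 0.0748 ang 123.3 depth 0.97112936
side enc 534.2112426757812 127.36532592773438 73.47720336914062 fit [0.53329311 0.12707721] 0.06646568611035737
8.25
```

View pics/s5c.png

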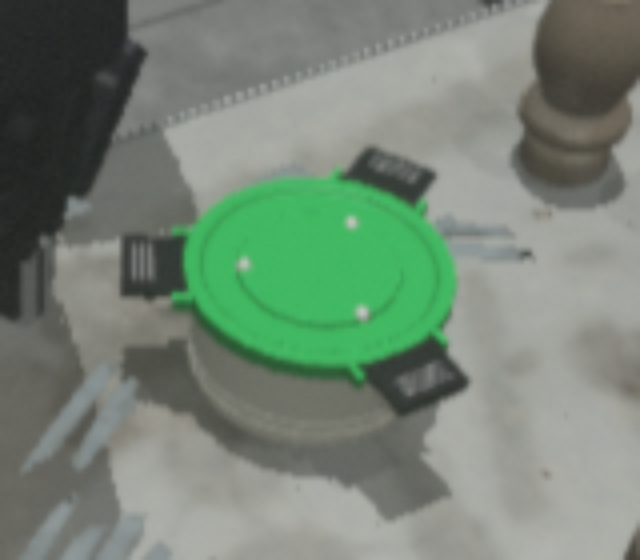

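View pics/t5c.png

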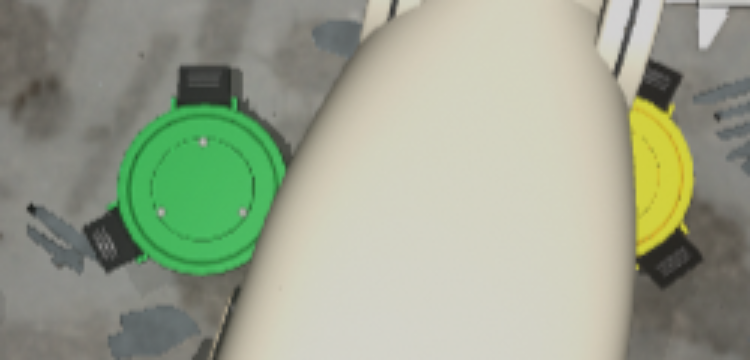

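The side view shows all three tabs level with the lid. Three white dots have appeared on it, one per snapped tab, and the tab depths from above grew by about 6 mm. The arm is clear, so I'm handing in.

```bash
python3 -m crank '[[[0,0,0,0,0,0,0],[0,0,0,0,0,0,0]]]'; python3 -c "
from rig import *
print(sign_off())"
```

```text
time: 8.45
eef_pos: [0.5994, -0.0654, 0.1918]
ee_rot: [[0.905, 0.424, -0.0], [0.424, -0.905, 0.0], [-0.0, -0.0, -1.0]]
ft_force: [-1.3, 0.5, 0.5]
opening: 0.0002
the job is handed in; nothing more can be done
None
```

The green-lidded tub is closed. I pressed each of its three tabs down with the shut fingertips, at 86 mm from the tub's axis and down to about 71 mm. I then backed off to about 190 mm height and handed in at 8.45 s.

- **Tabs:** In the last side view all three tabs lie level with the lid, and a white dot has appeared on the lid beside each one. From above, the two tabs in view sit about 6 mm lower than before. The third was hidden by the arm in that view, so only the side picture confirms it.
- **Forces:** The readings I took, at the bottom of each press and after lifting, stayed within about 1.5 N. I took no readings during the presses themselves.
- **Yellow tub:** I never pressed or approached it, and passed it only at height. In the last top view the arm hid part of it, and the two tabs in view looked unchanged.
- **Disagreement:** The top, side and wrist cameras placed the green tub's centre up to about 3 mm apart, so I aimed near their average. The last top-view circle fit was also off because the arm covered part of the lid.

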